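# Pack two coffee cartridges down the magazine tube with the ramming rod

### The job

Refill the clear magazine tube on the coffee counter: drop in the orange cartridge first and then the blue one, each upright, so that blue sits on orange. Then take the steel ramming rod and press the stack down with its foot until the stiff red follower is fully home and the stack has bottomed out firmly (push on it firmly for a moment). Finally stand the rod upright again in its round wooden dish and let go; leave the green cartridge and the crockery alone.

Things in the scene. Friction and masses are not known exactly. Their poses are not given: they have to be found in the camera images.
- tube: fixed upright clear plastic magazine tube on a 110 mm square, 8 mm thick steel base plate; origin on the tube axis at the underside (counter level), z up. Total height 195 mm, bore 50 mm, outer diameter 58 mm; over its top 15 mm the mouth flares out to 64 mm inside, 72 mm outside
- tube_mouth (a point): centre of the tube's mouth, level with the rim, 195 mm above the counter
- follower (a joint): the red follower plate (47 mm disc) that slides in the tube: its height in m above its lowest place; 0 = fully home at the bottom, starts at 0.04 to 0.07. No spring: it stays where it is left; pushing it down takes about 7 N plus 40 N per m/s, and the weight of the cartridges does not move it (one that slides down the tube may shift it some mm)
- follower_top (a point): centre of the follower's upper face, on which the stack rests; 16 mm above the counter when fully home
- cart_orange: loose orange cylinder cartridge, 44 mm diameter, 64 mm tall, about 0.1 kg, standing upright on the counter; origin at the centre of its underside, z up its axis
- cart_blue: loose blue cartridge, same shape and size as the orange one
- cart_green: loose green cartridge, same shape and size; to be left alone
- rod: loose ramming rod standing upright in its dish, 148 mm tall, 0.25 kg; origin at the centre of its underside, z up its axis. From below: steel foot 42 mm diameter to 12 mm, shaft 16 mm diameter to 80 mm, flange 42 mm diameter from 80 to 86 mm, black handle 28 mm diameter from 86 to 148 mm
- dish: fixed round dark wooden dish for the rod, 76 mm outside, 66 mm inside, rim 12 mm high; origin at the centre of its underside; its inner floor is 5 mm above the origin
- mug: loose terracotta mug, 80 mm wide, 85 mm tall, origin at the centre of its underside; bystander
- pitcher: loose steel milk pitcher, 84 mm wide, 110 mm tall, origin at the centre of its underside; bystander
- saucer: loose white saucer, 140 mm wide, 20 mm tall, origin at the centre of its underside; bystander
- spoon: loose spoon 150 mm long lying on the counter, origin near its middle; bystander
- jar: loose glass biscuit jar, 124 mm wide, 142 mm tall, origin at the centre of its underside; bystander
Not all that is in view belongs to the job. Leave any purple look-alike of the rod alone.

How it is judged:
By the outcome, as a careful person would: the job done as asked, in the order asked, and still so for the second after the job is handed in, with the robot touching nothing.
It also fails if it takes over 72 s, if anything falls off the work surface, if the arm or the gripper's body presses on something with over 40 N, if the wrist force passes 120 N, or if a joint passes its speed limit or range.

### The arm

A 6-joint arm with a two-finger parallel gripper is mounted at the origin on the work surface. World frame = base frame: x ahead of the robot, y to its left, z up, the work surface at z = 0. Lengths are in mm, angles in rad, forces in N, time in s.
With the tool pointing down it reaches from about 350 to 975 mm from the base axis. Payload 7.1 kg.
Tool frame: the origin (TCP) lies at the very end of the fingers, on their centre line; the grasp point (between the pads) lies 19 mm behind it; x points along the fingers, z is the direction in which the jaws open and shut, and the axes are right-handed (so a half turn about x gives the same grasp; the last joint's range is limited). The gripper opens to 88 mm and grips with 3 to 60 N. Pads are 20 mm wide; open, the fingers measure 115 mm over their backs; the gripper's body (75 mm by 178 mm) begins 61 mm behind the grasp point.
Start: joints at [1.267, 0.423, 1.63, -0, 1.089, -0.019], TCP at [175.572, 599.816, 222.675] pointing down, gripper open.
Joint ranges: [-3, 3], [-0.9, 2.11], [0.09, 2.58], [-1.31, 4.45], [0.11, 2.69], [-2.54, 2.54]. Speed limits (rad/s): [2.39, 2.39, 3.01, 3.14, 3.14, 3.14].

### API

Orientations are given as a rotation vector (axis times angle).
In Python, from workcell import * gives the robot as it stands.
- The arm moves only by the shell command python3 -m crank 'ROWS'. ROWS is JSON, a list of rows, each a list of 3 entries, a list of its own where there are three numbers: the shift along the tool's x, y, z in cm, then the turn, a rotation vector about the tool's x, y, z in degrees, then the finger opening in cm, from 0 to 8.78. In form: [[[dx, dy, dz], [rx, ry, rz], claw], ...]. A call has 1 to 5 rows; each row shifts and turns the commanded pose from where the row before left it, along the tool's axes as they then stand; what a row does not reach is not made up. A row lasts 1/8 s, in which the tool goes at most 62.5 mm and 10.7 degrees, less where a joint would pass 70% of its speed; a pose out of reach is approached as far as the arm can. A call with a gripper value outside its range is refused whole. The fingers move at their own pace and stop on an object; the grip force is fixed at half the most. Time passes only in rows, so rows that do not move let the fingers close. It gives the time, the measured TCP pose, the force and the opening at its end, in the units of the state.
- get_obs(): the state, without advancing time (a new reading comes with each control period).
- get_image(name): name is "scene" or "top" or "wrist"; returns a dict with "pixels" (384x512x3 uint8, red, green, blue), "mtx" (3x3 intrinsics, pixels), "D" ([k1, k2, p1, p2, k3] as OpenCV has them; the pictures are not rectified), "view" (4x4, takes a point from world to camera coordinates). Camera axes: x right, y down, z forward; pixel columns grow to the right and rows downward; lengths in mm; the calibration is good to about 2 mm. A picture is of the moment at which its call begins. There is no depth.
- close_job(): hands the job in, once; it reports no verdict.
The state is a dict: "t": time; "qpos": joint angles; "qvel": joint speeds; "joint_torque": joint torques, N m; "ee_pos": TCP position; "orientation": TCP orientation; "ft_force": force on the tool from outside, world axes, zero at the start; "moment": the same for the moment, N m; "width": finger opening in mm.
Only numpy, scipy, OpenCV 4.12 (cv2) and the standard library are available. Lean on these libraries where they do the work, as an engineer would, in place of code of your own. Each camera call takes 0.05 s, during which the arm holds its last target.

## Working session

There is one attempt and no reset: what is moved stays moved. The work goes in short steps, Python scripts to look and compute and a shell command to move; the robot and the scene stay as the last step left them, time stands still between calls to the robot, and variables do not carry over. Pictures are saved under pics/ and viewed, and the job is handed in when it is done.

```bash
ls; mkdir -p pics; cat > h.py <<'E'
from workcell import *
import numpy as np, cv2, pickle
def grab(n,tag):
    im=get_image(n); cv2.imwrite(f'pics/{tag}.png',cv2.cvtColor(np.array(im['pixels'],np.uint8),cv2.COLOR_RGB2BGR))
    pickle.dump({k:np.array(im[k]) for k in ('pixels','mtx','D','view')},open(f'pics/{tag}.pkl','wb')); return im
def load(tag): return pickle.load(open(f'pics/{tag}.pkl','rb'))
def ray(im,uv):
    p=cv2.undistortPoints(np.array(uv,float).reshape(-1,1,2),np.array(im['mtx'],float),np.array(im['D'],float)).reshape(-1,2)
    V=np.array(im['view'],float);R=V[:3,:3];t=V[:3,3]
    return -R.T@t,(np.c_[p,np.ones(len(p))])@R
def onz(im,uv,z):
    c,d=ray(im,uv); return c+d*((z-c[2])/d[:,2])[:,None]
def proj(im,P):
    V=np.array(im['view'],float); return cv2.projectPoints(np.array(P,float).reshape(-1,1,3),cv2.Rodrigues(V[:3,:3])[0],V[:3,3],np.array(im['mtx'],float),np.array(im['D'],float))[0].reshape(-1,2)
E
python3 - <<'E'
from h import *
for n in('scene','top','wrist'): grab(n,n+'0')
o=get_obs(); print(o)
from scipy.spatial.transform import Rotation as R
print(R.from_rotvec(o['orientation']).as_matrix().round(3))
E
```

```text
pics
{'t': 0.15, 'qpos': array([ 1.26702763e+00,  4.23675977e-01,  1.63048164e+00, -3.76649750e-05,
        1.08859434e+00, -1.90019972e-02]), 'qvel': array([-5.07245857e-05, -2.82161215e-03, -3.36422390e-03,  2.51659234e-04,
       -3.59994370e-04,  3.17365502e-04]), 'joint_torque': array([ 9.60048510e-05, -5.44983423e+01, -2.73918951e+01,  6.43825298e-02,
        2.03691685e-02, -5.82416897e-05]), 'ee_pos': array([175.44503504, 599.43514044, 222.08649605]), 'orientation': array([-0.99764198,  1.33149786,  0.9964706 ]), 'ft_force': array([ 0.67464312, -0.2477622 ,  0.26842803]), 'moment': array([-0.00487511,  0.04761201, -0.01894458]), 'width': 87.68114603834023}
[[-0.    -0.96   0.281]
 [-0.001  0.281  0.96 ]
 [-1.    -0.    -0.001]]
```

View pics/scene0.png

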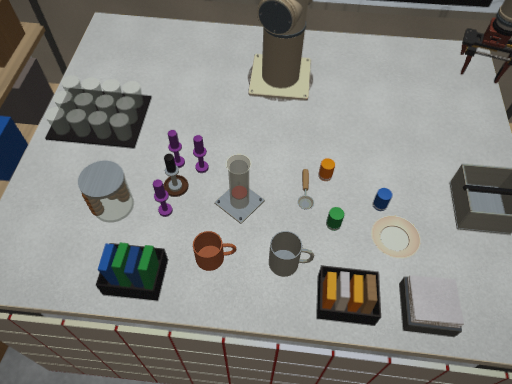

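View pics/top0.png

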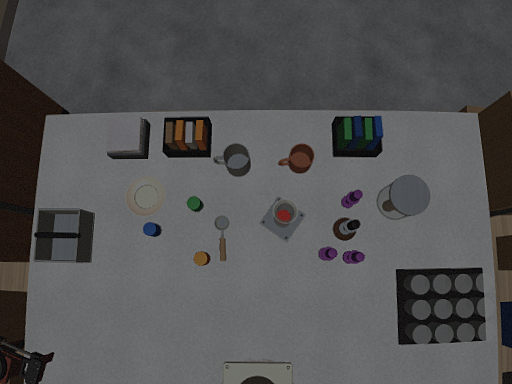

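View pics/wrist0.png

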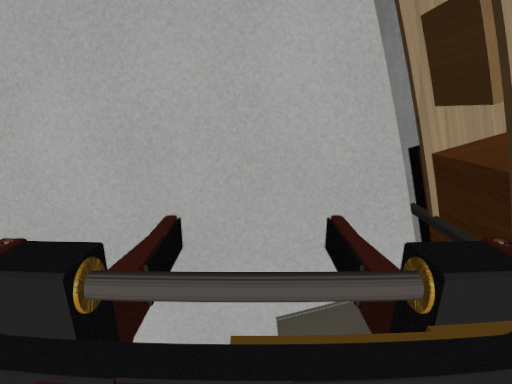

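```bash
python3 - <<'E'
from h import *
s=load('scene0');t=load('top0')
for im,n in((s,'s'),(t,'t')):
    px=im['pixels']
    hsv=cv2.cvtColor(px,cv2.COLOR_RGB2HSV)
    for c,(lo,hi) in dict(orange=(5,22),blue=(105,125),green=(50,80),red=(0,5),purple=(135,160)).items():
        m=cv2.inRange(hsv,(lo,120,40),(hi,255,255))
        k,l,st,ce=cv2.connectedComponentsWithStats(m)
        for i in range(1,k):
            if 30<st[i,4]<1200: print(n,c,st[i],ce[i].round(1), onz(im,[ce[i]],32)[0].round(1))
    c=-im['view'][:3,:3].T@im['view'][:3,3]; print('cam',c)
a=s['pixels'][110:280,130:420]; b=t['pixels'][170:280,130:400]
cv2.imwrite('pics/sc_z.png',cv2.resize(a,None,fx=2.75,fy=2.75,interpolation=cv2.INTER_CUBIC)[:,:,::-1])
cv2.imwrite('pics/tp_z.png',cv2.resize(b,None,fx=2.9,fy=2.9,interpolation=cv2.INTER_CUBIC)[:,:,::-1])
E
```

```text
s orange [   0    0   25   67 1040] [ 8.3 31.5] [  -83.9 -1061.7    32. ]
s orange [483  18  28  30 215] [494.3  36.2] [-288.   808.3   32. ]
s orange [461  56  10  18  35] [465.9  63.3] [-117.7  678.7   32. ]
s orange [319 158  16  21 250] [326.6 168.2] [428.6 178.2  32. ]
s orange [164 175  24  21 188] [176.4 186.2] [ 551.1 -275.2   32. ]
s orange [ 82 194  14  21  60] [ 88.6 204. ] [ 643.9 -516.9   32. ]
s orange [ 193  232   43   38 1031] [209.8 250.2] [ 752.1 -138.7   32. ]
s orange [322 271  16  39 488] [329.2 289.9] [829.6 192.9  32. ]
s orange [347 274  30  40 734] [359.4 295.3] [835.  271.4  32. ]
s orange [  0 342   8  19  80] [  2.1 349.4] [1066.6 -588.2   32. ]
s blue [   0  116   27   64 1177] [  9.5 146.8] [ 463.9 -829.4   32. ]
s blue [374 188  18  21 264] [382.4 197.8] [520.4 346.4  32. ]
s blue [ 98 244  21  41 477] [107.8 263.6] [ 822.9 -405.8   32. ]
s blue [124 246  19  41 457] [133.3 265.5] [ 820.7 -336.3   32. ]
s green [327 207  17  21 259] [335.2 217.2] [604.8 206.8  32. ]
s green [111 243  20  44 510] [120.8 263.9] [ 819.8 -370.9   32. ]
s green [137 246  22 
[... 1084 characters left out ...]
blue [368 116  15  34 223] [376.7 131.8] [ 860.3 -403.3   32. ]
t blue [143 222  13  14 135] [149.3 228.6] [529.7 355.5  32. ]
t green [343 117   9  23 170] [347.4 128.4] [ 871.7 -303.3   32. ]
t green [365 118   8  22 166] [368.3 128.9] [ 870.5 -375.1   32. ]
t green [187 197  13  13 127] [193.1 202.7] [615.7 213.   32. ]
t red [277 210  14  11 120] [283.6 215. ] [575.5 -83.2  32. ]
t red [  5 357   6  16  33] [  7.8 363.3] [ 68.  837.6  32. ]
t purple [342 190  20  18 168] [351.3 198.6] [ 629.5 -304.9   32. ]
t purple [319 247  18  13 150] [327.2 253.4] [ 452.3 -221.3   32. ]
t purple [343 251  21  12 173] [352.7 256.6] [ 441.9 -302.7   32. ]
cam [ 432.53668903  -28.59301374 1158.57342967]
```

View pics/sc_z.png

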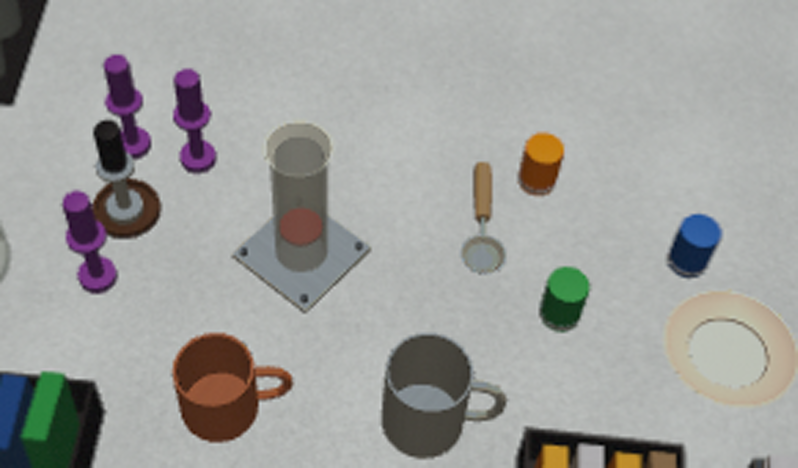

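View pics/tp_z.png

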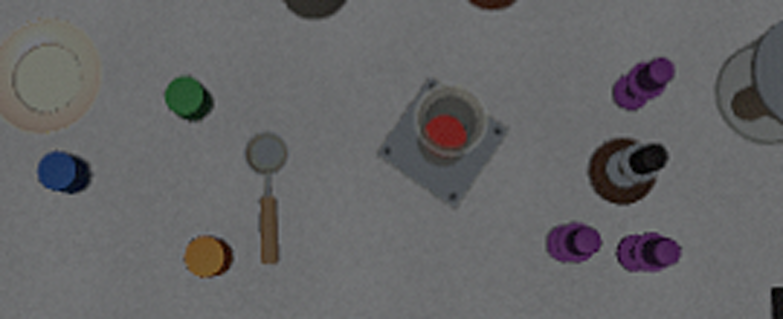

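```bash
python3 - <<'E'
from h import *
s=load('scene0');t=load('top0')
for im,n in((s,'s'),(t,'t')):
    px=im['pixels'];hsv=cv2.cvtColor(px,cv2.COLOR_RGB2HSV)
    for c,(lo,hi),(x0,y0,x1,y1) in [('orange',(5,22),(312,150,345,185) if n=='s' else (185,245,220,275)),('blue',(100,125),(365,180,400,215) if n=='s' else (135,215,170,245)),('green',(50,80),(320,200,350,235) if n=='s' else (180,190,210,220))]:
        m=cv2.inRange(hsv,(lo,110,20),(hi,255,255))[y0:y1,x0:x1]; v=hsv[y0:y1,x0:x1,2]
        th,_=cv2.threshold(v[m>0],0,255,cv2.THRESH_OTSU)
        mm=((m>0)&(v>th)).astype(np.uint8)
        cs=max(cv2.findContours(mm,0,1)[0],key=cv2.contourArea)
        ys,xs=np.nonzero(mm); e=np.array([xs.mean()+x0,ys.mean()+y0])
        P=onz(im,cs.reshape(-1,2)+[x0,y0],64)
        print(n,c,th,e.round(1),'top',onz(im,[e],64)[0].round(1),'mec',np.round(cv2.minEnclosingCircle(P[:,:2].astype(np.float32)),1) if 0 else [np.round(q,1) for q in cv2.minEnclosingCircle(P[:,:2].astype(np.float32))])
sz=lambda p:(np.array(p)/2.75+[130,110]-.3); tz=lambda p:(np.array(p)/2.9+[130,170]-.3)
print('rim',onz(s,[sz((298,146))],195),onz(t,[tz((450,121))],195))
print('plate s',onz(s,[sz(p) for p in((233,255),(306,311),(371,247))],8).round(1))
print('plate t',onz(t,[tz(p) for p in((377,154),(456,209),(509,128),(430,79))],8).round(1))
print('dish',onz(s,[sz((126,207))],12),onz(t,[tz((622,171))],12))
print('rodtop',onz(s,[sz((106,128))],153),onz(t,[tz((654,156))],153))
E
```

```text
s orange 144.0 [327.7 163.5] top [434.7 177.1  64. ] mec [array([434.5, 176.9]), np.float64(21.4)]
s blue 89.0 [384.4 193.5] top [526.3 344.   64. ] mec [array([526.2, 343.7]), np.float64(21.1)]
s green 93.0 [336.4 213.1] top [610.2 205.   64. ] mec [array([609.7, 204.8]), np.float64(20.8)]
t orange 73.0 [200.1 258.1] top [436.  178.3  64. ] mec [array([435.6, 178. ]), np.float64(21.1)]
t blue 51.0 [149.1 228.6] top [527.  345.2  64. ] mec [array([527.1, 345.1]), np.float64(21.0)]
t green 50.0 [193.1 202.7] top [610.5 206.   64. ] mec [array([610.6, 206.1]), np.float64(20.7)]
rim [[563.53362883 -81.14439357 195.        ]] [[564.81640253 -78.8965219  195.        ]]
plate s [[ 580.7 -155.     8. ]
 [ 641.8  -65.9    8. ]
 [ 552.4   -4.5    8. ]]
plate t [[ 552.6   -5.5    8. ]
 [ 490.6  -94.6    8. ]
 [ 582.4 -155.8    8. ]
 [ 639.2  -66.1    8. ]]
dish [[ 533.86658717 -284.22342734   12.        ]] [[ 532.84053699 -282.47497378   12.        ]]
rodtop [[ 532.16793836 -286.0725713   153.        ]] [[ 535.34285833 -283.83128601  153.        ]]
```

```bash
python3 -m crank '[[[0,0,0],[-8.15,0,0],6.4],[[0,0,0],[-8.15,0,0],6.4],[[0,-2.9,-4.7],[0,0,0],6.4],[[0,-2.9,-4.7],[0,0,0],6.4],[[0,-2.9,-4.7],[0,0,0],6.4]]'
python3 - <<'E'
from h import *
s=load('scene0');t=load('top0')
for n,a,b in(('P1',(175.1,147.8),(352.7,256.6)),('P2',(199.7,153.9),(327.2,253.4)),('P3',(161.4,197.8),(351.3,198.6))):
    c1,d1=ray(s,[a]);c2,d2=ray(t,[b]);A=np.c_[d1[0],-d2[0]];k=np.linalg.lstsq(A,c2-c1,rcond=None)[0]
    print(n,(c1+k[0]*d1[0]).round(),(c2+k[1]*d2[0]).round())
E
```

```text
t: 0.78
ee_pos: [263.0, 457.3, 222.4]
orientation: [-1.21, 1.209, 1.209]
ft_force: [0.7, 1.3, 0.1]
width: 64.2
P1 [ 442. -296.   80.] [ 441. -291.   79.]
P2 [ 452. -217.   74.] [ 452. -214.   73.]
P3 [ 623. -298.   72.] [ 622. -295.   72.]
```

```bash
python3 -m crank '[[[0,-2.9,-4.7],[0,0,0],6.4],[[0,-2.9,-4.7],[0,0,0],6.4],[[0,-2.9,-4.7],[0,0,0],6.4],[[0,-2.9,-4.7],[0,0,0],6.4],[[0,-2.9,-4.7],[0,0,0],6.4]]'; python3 -m crank '[[[3,-2.7,-4.6],[0,0,0],6.4],[[5,0,0],[0,0,0],6.4],[[2,0,0],[0,0,0],6.4],[[0,0,0],[0,0,0],6.4]]'
python3 - <<'E'
from h import *
from scipy.spatial.transform import Rotation as R
o=get_obs();print(o['ee_pos'],o['ft_force'],R.from_rotvec(o['orientation']).as_matrix().round(3))
grab('wrist','w1')
E
```

```text
t: 1.4
ee_pos: [408.1, 222.1, 222.7]
orientation: [-1.209, 1.209, 1.209]
ft_force: [-0.1, -0.2, -0.3]
width: 64.1
t: 1.9
ee_pos: [433.3, 177.1, 121.3]
orientation: [-1.208, 1.213, 1.211]
ft_force: [0.2, -0.2, 1.8]
width: 63.9
[433.27778867 177.05967071 121.27505811] [ 0.20415093 -0.16866937  1.75363068] [[-0.004 -1.     0.001]
 [-0.001  0.001  1.   ]
 [-1.     0.004 -0.001]]
```

View pics/w1.png

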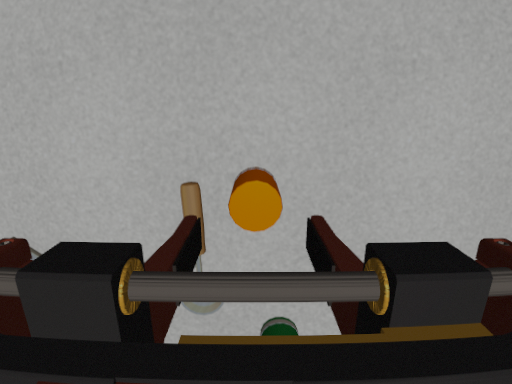

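```bash
python3 - <<'E'
from h import *
im=load('w1');print(onz(im,[(255.5,205)],64))
E
python3 -m crank '[[[3.3,-0.2,0.05],[0,0,0],6.4],[[3,0,0],[0,0,0],6.4],[[1.9,0,0],[0,0,0],6.4],[[0.3,0,0],[0,0,0],6.4],[[0,0,0],[0,0,0],6.4]]'
```

```text
[[434.73953941 178.43759217  64.        ]]
t: 2.58
ee_pos: [437.2, 178.7, 38.7]
orientation: [-1.21, 1.208, 1.208]
ft_force: [0.1, -0.3, -0.4]
width: 64.4
```

```bash
python3 -m crank '[[[0.1,0.1,0],[0,0,0],6.4],[[0,0,0],[0,0,0],3.8],[[0,0,0],[0,0,0],3.8],[[0,0,0],[0,0,0],3.8],[[0,0,0],[0,0,0],3.8]]'; python3 -c "
from h import *
for i in range(3):
  o=get_obs();print(o['ee_pos'],o['width'],o['ft_force'])"
```

```text
t: 3.2
ee_pos: [435.6, 178.3, 36.9]
orientation: [-1.209, 1.209, 1.209]
ft_force: [-1.4, -0.6, 5.5]
width: 43.6
[435.63292784 178.28001661  36.94094989] 43.60373862594054 [-1.42865414 -0.63954453  5.46969343]
[435.63292784 178.28001661  36.94094989] 43.60373862594054 [-1.42865414 -0.63954453  5.46969343]
[435.63292784 178.28001661  36.94094989] 43.60373862594054 [-1.42865414 -0.63954453  5.46969343]
```

```bash
python3 -m crank '[[[-5,0,0],[0,0,0],3.8],[[-6,0,0],[0,0,0],3.8],[[-6,0,0],[0,0,0],3.8],[[-5.3,0,0],[0,0,0],3.8],[[0,0,0],[0,0,0],3.8]]'; python3 -m crank '[[[0,-2.6,-5.2],[0,0,0],3.8],[[0,-2.6,-5.2],[0,0,0],3.8],[[0,-2.6,-5.2],[0,0,0],3.8],[[0,-2.6,-5.2],[0,0,0],3.8],[[0,-2.5,-5.0],[0,0,0],3.8]]';  python3 -m crank '[[[0,0,0],[0,0,0],3.8],[[0,0,0],[0,0,0],3.8]]';python3 - <<'E'
from h import *
for n in('scene','top','wrist'): grab(n,n+'1')
s=load('scene1');t=load('top1')
cv2.imwrite('pics/z1.png',np.hstack([cv2.resize(s['pixels'][90:220,170:300],(400,400)),cv2.resize(t['pixels'][160:260,235:335],(400,400))])[:,:,::-1])
E
```

```text
t: 3.82
ee_pos: [437.6, 179.1, 263.5]
orientation: [-1.21, 1.202, 1.205]
ft_force: [0.9, 0.2, -1.2]
width: 43.4
t: 4.45
ee_pos: [563.9, -81.6, 257.4]
orientation: [-1.207, 1.211, 1.211]
ft_force: [-0.0, 0.3, -0.3]
width: 43.5
t: 4.7
ee_pos: [563.1, -79.5, 257.7]
orientation: [-1.206, 1.212, 1.211]
ft_force: [0.4, -0.1, -1.6]
width: 43.6
```

View pics/z1.png

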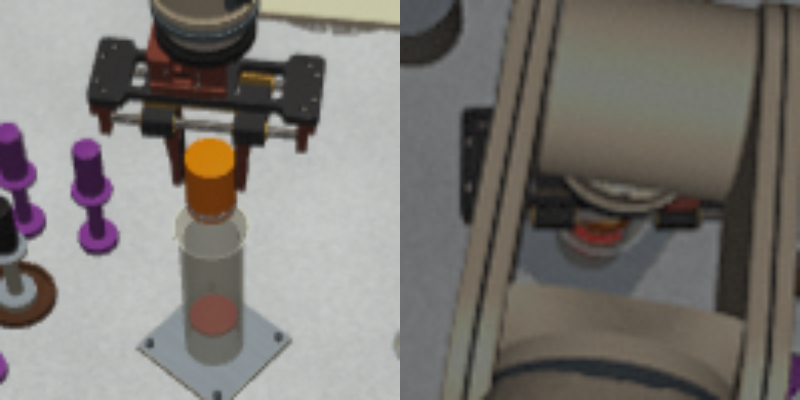

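View pics/wrist1.png

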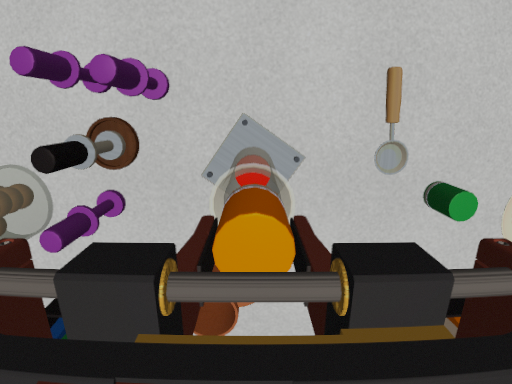

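```bash
python3 - <<'E'
from h import *
w=load('wrist1');s=load('scene1')
print('rim LR',onz(w,[(213.5,203),(291.5,203)],195).round(1))
print('cart top LR',onz(w,[(216,250),(294.5,250)],284).round(1))
print('pred rim c',proj(w,[[565.3,-80.3,195]]),proj(s,[[565.3,-80.3,195]]), 'edges',proj(w,[[565.3,-80.3-36,195],[565.3,-80.3+36,195],[565.3-36,-80.3,195]]).round(1))
px=s['pixels'][120:170,210:270];hsv=cv2.cvtColor(px,cv2.COLOR_RGB2HSV)
m=cv2.inRange(hsv,(5,120,150),(22,255,255));v=hsv[...,2];th,_=cv2.threshold(v[m>0],0,255,cv2.THRESH_OTSU)
ys,xs=np.nonzero((m>0)&(v>th));e=(xs.mean()+210,ys.mean()+120);print(th,e,onz(s,[e],257.6-37+64),'expect',proj(s,[[563.3,-80,284.5]]))
E
```

```text
rim LR [[ 565.2 -111.5  195. ]
 [ 565.2  -47.7  195. ]]
cart top LR [[563.  -98.3 284. ]
 [563.  -57.6 284. ]]
pred rim c [[251.60884421 203.14992572]] [[238.28837273 163.33681599]] edges [[207.6 203.2]
 [295.6 203.1]
 [251.5 159.4]]
180.0 (np.float64(237.70186335403727), np.float64(140.57142857142858)) [[561.09967996 -80.60070053 284.6       ]] expect [[237.82416668 141.2804285 ]]
```

```bash
python3 -m crank '[[[1.0,-0.2,-0.15],[0,0,0],3.8],[[1.5,0,0],[0,0,0],3.8],[[1,0,0],[0,0,0],3.8],[[0,0,0],[0,0,0],3.8]]'; python3 -m crank '[[[0.8,0,0],[0,0,0],3.8],[[0.8,0,0],[0,0,0],3.8],[[0,0,0],[0,0,0],3.8]]'
```

```text
t: 5.35
ee_pos: [565.6, -81.1, 223.3]
orientation: [-1.208, 1.211, 1.211]
ft_force: [0.6, 0.1, -0.6]
width: 43.7
t: 5.72
ee_pos: [565.9, -81.3, 207.9]
orientation: [-1.208, 1.21, 1.21]
ft_force: [-0.3, -1.0, -0.7]
width: 44.0
```

```bash
python3 -m crank '[[[0.5,0,0],[0,0,0],3.8],[[0,0,0],[0,0,0],3.8],[[0,0,0],[0,0,0],6.4],[[0,0,0],[0,0,0],6.4],[[0,0,0],[0,0,0],6.4]]'; python3 - <<'E'
from h import *
print(get_obs()['ft_force'])
for n in('scene','wrist'): grab(n,n+'2')
s=load('scene2');t=load('wrist2')
cv2.imwrite('pics/z2.png',np.hstack([cv2.resize(s['pixels'][90:220,170:300],(400,400)),cv2.resize(t['pixels'],(400,400))])[:,:,::-1])
E
```

```text
t: 6.35
ee_pos: [566.5, -81.4, 203.9]
orientation: [-1.209, 1.209, 1.209]
ft_force: [0.2, 0.8, -0.2]
width: 63.6
[ 0.21752873  0.82492314 -0.17808085]
```

View pics/z2.png

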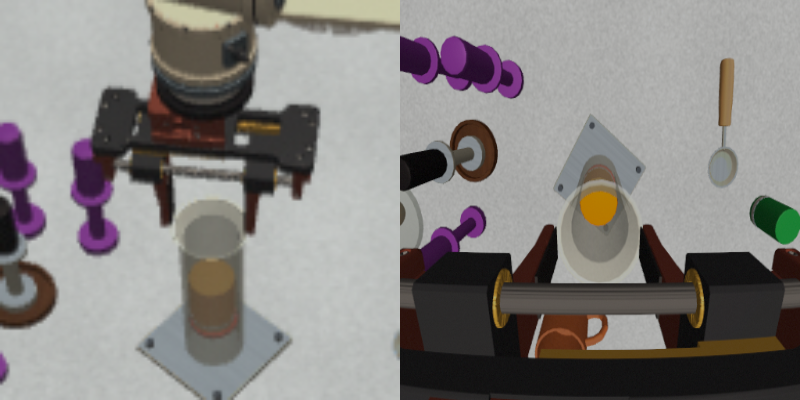

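```bash
python3 -m crank '[[[-3,0,0],[0,0,0],6.4],[[0,0.5,5.3],[0,0,0],6.4],[[0,0.5,5.3],[0,0,0],6.4],[[0,0.5,5.3],[0,0,0],6.4],[[0,0.5,5.3],[0,0,0],6.4]]';python3 -m crank '[[[0,0.5,5.3],[0,0,0],6.4],[[0,0.5,5.3],[0,0,0],6.4],[[0,0.5,5.3],[0,0,0],6.4],[[4,0.5,5.3],[0,0,0],6.4],[[3,0,0],[0,0,0],6.4]]';python3 -m crank '[[[0,0,0],[0,0,0],6.4],[[0,0,0],[0,0,0],6.4]]'
python3 - <<'E'
from h import *
grab('wrist','w3')
E
```

```text
t: 7.08
ee_pos: [546.2, 132.3, 233.9]
orientation: [-1.209, 1.209, 1.208]
ft_force: [1.1, 0.2, -0.2]
width: 64.3
t: 7.7
ee_pos: [526.2, 342.9, 165.2]
orientation: [-1.211, 1.206, 1.212]
ft_force: [-0.7, 0.2, -0.7]
width: 64.2
t: 7.95
ee_pos: [527.4, 339.3, 167.2]
orientation: [-1.209, 1.209, 1.208]
ft_force: [-0.5, 0.3, 0.7]
width: 64.2
```

View pics/w3.png

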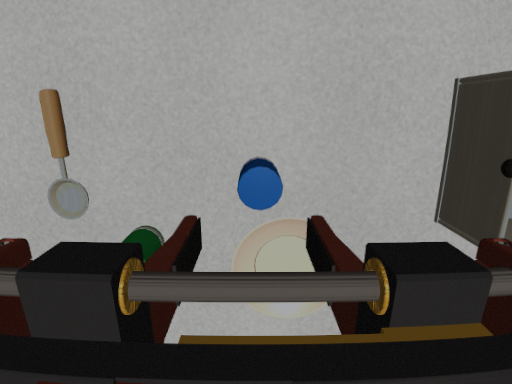

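```bash
python3 - <<'E'
from h import *
print(onz(load('w3'),[(260,188)],64))
E
python3 -m crank '[[[4,0,0.5],[0,0,0],6.4],[[4,0,0],[0,0,0],6.4],[[3.5,0,0],[0,0,0],6.4],[[1.4,0,0],[0,0,0],6.4],[[0,0,0],[0,0,0],6.4]]'
```

```text
[[527.02787631 345.46018414  64.        ]]
t: 8.62
ee_pos: [527.3, 344.2, 37.6]
orientation: [-1.208, 1.21, 1.208]
ft_force: [-0.4, -0.2, 0.8]
width: 64.0
```

```bash
python3 -m crank '[[[0.05,0,0.05],[0,0,0],3.8],[[0,0,0],[0,0,0],3.8],[[0,0,0],[0,0,0],3.8],[[0,0,0],[0,0,0],3.8],[[0,0,0],[0,0,0],3.8]]'; python3 -m crank '[[[-5,0,0],[0,0,0],3.8],[[-6,0,0],[0,0,0],3.8],[[-6,0,0],[0,0,0],3.8],[[-5.3,0,0],[0,0,0],3.8],[[0,0,0],[0,0,0],3.8]]'
```

```text
t: 9.25
ee_pos: [527.5, 345.4, 37.9]
orientation: [-1.209, 1.207, 1.208]
ft_force: [-1.0, -0.3, 7.1]
width: 43.1
t: 9.88
ee_pos: [529.0, 346.4, 265.1]
orientation: [-1.209, 1.2, 1.206]
ft_force: [0.6, 0.1, -1.4]
width: 43.6
```

```bash
python3 -m crank '[[[0,-0.5,-5.3],[0,0,0],3.8],[[0,-0.5,-5.3],[0,0,0],3.8],[[0,-0.5,-5.3],[0,0,0],3.8],[[0,-0.5,-5.3],[0,0,0],3.8],[[0,-0.5,-5.3],[0,0,0],3.8]]';python3 -m crank '[[[0,-0.5,-5.3],[0,0,0],3.8],[[0,-0.5,-5.3],[0,0,0],3.8],[[0,-0.3,-5.3],[0,0,0],3.8],[[0,0,0],[0,0,0],3.8],[[0,0,0],[0,0,0],3.8]]';python3 - <<'E'
from h import *
for n in('scene','wrist'): grab(n,n+'4')
s=load('scene4');t=load('wrist4')
cv2.imwrite('pics/z4.png',np.hstack([cv2.resize(s['pixels'][90:220,170:300],(400,400)),cv2.resize(t['pixels'],(400,400))])[:,:,::-1])
print(get_obs()['ee_pos'])
E
```

```text
t: 10.5
ee_pos: [550.7, 78.2, 258.2]
orientation: [-1.208, 1.211, 1.211]
ft_force: [0.6, -0.2, -0.5]
width: 43.4
t: 11.12
ee_pos: [563.9, -78.7, 258.5]
orientation: [-1.207, 1.211, 1.21]
ft_force: [0.6, 0.2, -1.6]
width: 43.5
[564.2505215  -77.79285103 258.99355109]
```

View pics/z4.png

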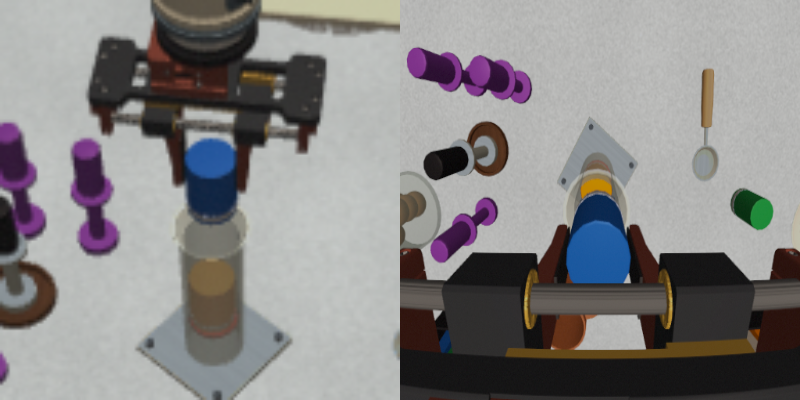

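```bash
python3 -m crank '[[[1.0,-0.2,-0.3],[0,0,0],3.8],[[1.5,0,0],[0,0,0],3.8],[[1,0,0],[0,0,0],3.8],[[0,0,0],[0,0,0],3.8]]'; python3 -m crank '[[[0.8,0,0],[0,0,0],3.8],[[0.8,0,0],[0,0,0],3.8],[[0,0,0],[0,0,0],3.8]]'
```

```text
t: 11.72
ee_pos: [565.9, -81.8, 223.2]
orientation: [-1.208, 1.211, 1.211]
ft_force: [-0.8, 0.2, -1.2]
width: 43.4
t: 12.1
ee_pos: [566.2, -82.0, 207.9]
orientation: [-1.208, 1.21, 1.21]
ft_force: [0.1, 0.1, -1.1]
width: 43.4
```

```bash
python3 -m crank '[[[0.5,0,0],[0,0,0],3.8],[[0,0,0],[0,0,0],3.8],[[0,0,0],[0,0,0],6.4],[[0,0,0],[0,0,0],6.4],[[0,0,0],[0,0,0],6.4]]'; python3 -m crank '[[[-3,0,0],[0,0,0],6.4],[[-3,0,0],[0,0,0],6.4],[[0,0,0],[0,0,0],6.4]]'; python3 - <<'E'
from h import *
print(get_obs()['ft_force'])
for n in('scene','wrist'): grab(n,n+'5')
s=load('scene5');t=load('wrist5')
cv2.imwrite('pics/z5.png',np.hstack([cv2.resize(s['pixels'][90:220,170:300],(400,400)),cv2.resize(t['pixels'],(400,400))])[:,:,::-1])
E
```

```text
t: 12.72
ee_pos: [566.8, -82.1, 203.9]
orientation: [-1.209, 1.209, 1.209]
ft_force: [1.2, -0.5, -0.7]
width: 63.6
t: 13.1
ee_pos: [568.2, -82.3, 266.0]
orientation: [-1.212, 1.206, 1.205]
ft_force: [-0.0, 0.5, -0.5]
width: 64.1
[-0.0099549   0.4576655  -0.51855406]
```

View pics/z5.png

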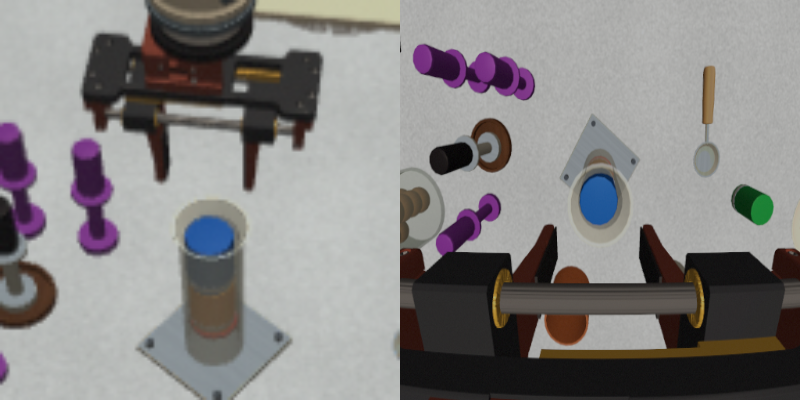

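```bash
python3 -m crank '[[[0,0.9,-5],[0,0,0],6.4],[[0,0.9,-5],[0,0,0],6.4],[[0,0.9,-5],[0,0,0],6.4],[[1,0.8,-5.1],[0,0,0],6.4],[[2,0,0],[0,0,0],6.4]]';python3 -m crank '[[[1,0,0],[0,0,0],6.4],[[0,0,0],[0,0,0],6.4]]'
python3 - <<'E'
from h import *
grab('wrist','w6');grab('scene','s6')
im=load('w6');print(get_obs()['ee_pos'],proj(im,[[533.5,-284,153],[533.5,-284,91]]))
c,d=ray(load('scene5'),[(238.3,167)]);k=((565.5-c[0])/d[0,0]);print('blue top',c+k*d[0])
E
```

```text
t: 13.82
ee_pos: [530.7, -286.2, 232.3]
orientation: [-1.206, 1.212, 1.206]
ft_force: [-0.1, -0.4, -0.4]
width: 64.3
t: 14.08
ee_pos: [530.9, -282.1, 222.0]
orientation: [-1.207, 1.21, 1.212]
ft_force: [-0.1, -0.2, 0.6]
width: 64.0
[ 531.91389913 -282.43381413  223.69904484] [[251.28317106 202.0154514 ]
 [251.57062978 184.60440118]]
blue top [565.5        -80.5584155  178.75827112]
```

View pics/w6.png

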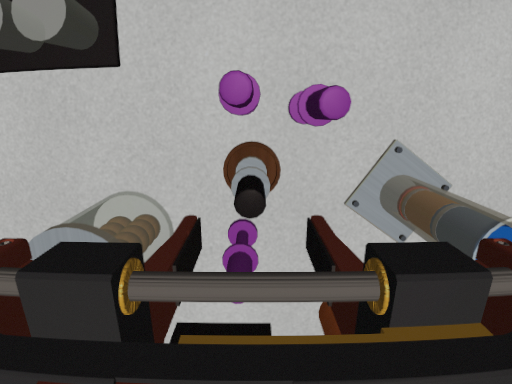

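View pics/s6.png

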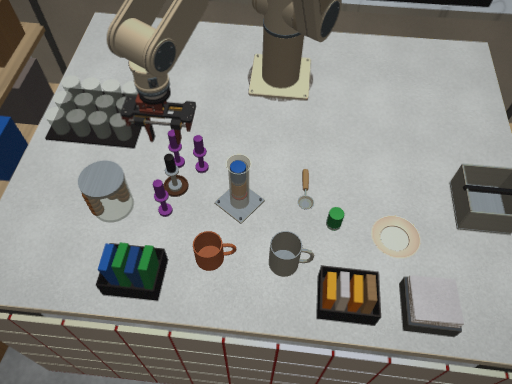

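```bash
python3 -m crank '[[[4,-0.2,-0.2],[0,0,0],6.4],[[4,0,0],[0,0,0],6.4],[[3,0,0],[0,0,0],6.4],[[1.4,0,0],[0,0,0],6.4],[[0,0,0],[0,0,0],6.4]]';python3 -m crank '[[[0,0,0],[0,0,0],6.4]]'
```

```text
t: 14.8
ee_pos: [533.8, -284.7, 99.6]
orientation: [-1.209, 1.209, 1.21]
ft_force: [0.6, -0.1, -0.9]
width: 63.7
t: 14.92
ee_pos: [534.6, -285.4, 101.1]
orientation: [-1.211, 1.209, 1.207]
ft_force: [0.3, -0.3, -0.7]
width: 63.9
```

```bash
python3 -m crank '[[[0.6,0,0.05],[0,0,0],6.4],[[0,0,0],[0,0,0],2.2],[[0,0,0],[0,0,0],2.2],[[0,0,0],[0,0,0],2.2],[[0,0,0],[0,0,0],2.2]]';python3 -m crank '[[[0,0,0],[0,0,0],2.2],[[0,0,0],[0,0,0],2.2]]'; python3 - <<'E'
from h import *
grab('wrist','w7')
E
```

```text
t: 15.55
ee_pos: [533.7, -284.6, 93.7]
orientation: [-1.209, 1.209, 1.209]
ft_force: [0.9, -2.1, -2.7]
width: 27.8
t: 15.8
ee_pos: [533.6, -284.6, 93.7]
orientation: [-1.209, 1.209, 1.209]
ft_force: [0.6, -0.5, 0.7]
width: 27.8
```

View pics/w7.png

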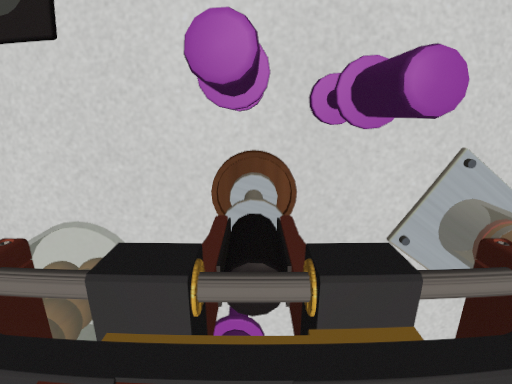

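```bash
python3 -m crank '[[[-3,0,0],[0,0,0],2.2],[[-6,0,0],[0,0,0],2.2],[[-6,0,0],[0,0,0],2.2],[[-5,0,0],[0,0,0],2.2],[[-1.5,0,0],[0,0,0],2.2]]';python3 -m crank '[[[0,-0.8,5.1],[0,0,0],2.2],[[0,-0.8,5.1],[0,0,0],2.2],[[0,-0.8,5.1],[0,0,0],2.2],[[0,-0.8,5.1],[0,0,0],2.2],[[0,0,0],[0,0,0],2.2]]';python3 -m crank '[[[0,0,0],[0,0,0],2.2],[[0,0,0],[0,0,0],2.2]]';python3 - <<'E'
from h import *
for n in('scene','wrist'): grab(n,n+'8')
s=load('scene8');t=load('wrist8')
cv2.imwrite('pics/z8.png',np.hstack([cv2.resize(s['pixels'][90:220,170:300],(400,400)),cv2.resize(t['pixels'],(400,400))])[:,:,::-1])
print(get_obs()['ee_pos'],get_obs()['moment'])
E
```

```text
t: 16.48
ee_pos: [534.6, -285.1, 311.7]
orientation: [-1.213, 1.208, 1.205]
ft_force: [0.3, -1.0, -2.7]
width: 27.8
t: 17.1
ee_pos: [564.9, -77.3, 306.3]
orientation: [-1.209, 1.209, 1.215]
ft_force: [-0.3, -0.2, -2.3]
width: 28.0
t: 17.35
ee_pos: [565.2, -81.6, 307.8]
orientation: [-1.207, 1.211, 1.209]
ft_force: [-0.6, -0.5, -1.9]
width: 27.5
[565.40226582 -81.66856835 308.2262946 ] [ 0.02911095  0.00247855 -0.02306011]
```

View pics/z8.png

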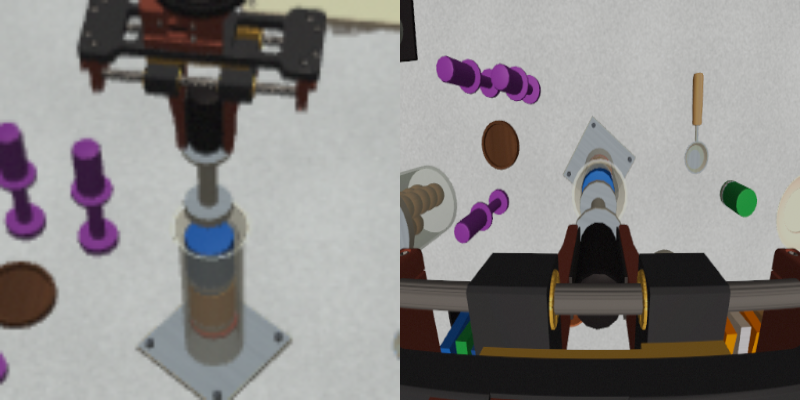

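```bash
python3 - <<'E'
from h import *
s=load('scene8');w=load('wrist8')
cv2.imwrite('pics/z8b.png',np.hstack([cv2.resize(s['pixels'][130:180,213:263],(400,400),interpolation=cv2.INTER_CUBIC),cv2.resize(w['pixels'][150:250,206:306],(400,400),interpolation=cv2.INTER_CUBIC)])[:,:,::-1])
f=lambda p:((p-[213,130])*8).round(); g=lambda p:((p-[206,150])*4).round()
for nm,P in(('foot',[565.4,-81.6,231.5]),('rim',[565.5,-80.3,195]),('flange',[565.4,-81.6,305])):print(nm,f(proj(s,[P])),g(proj(w,[P])))
E
```

```text
foot [[196. 199.]] [[191. 186.]]
rim [[202. 267.]] [[196. 145.]]
flange [[191.  52.]] [[192. 318.]]
```

View pics/z8b.png

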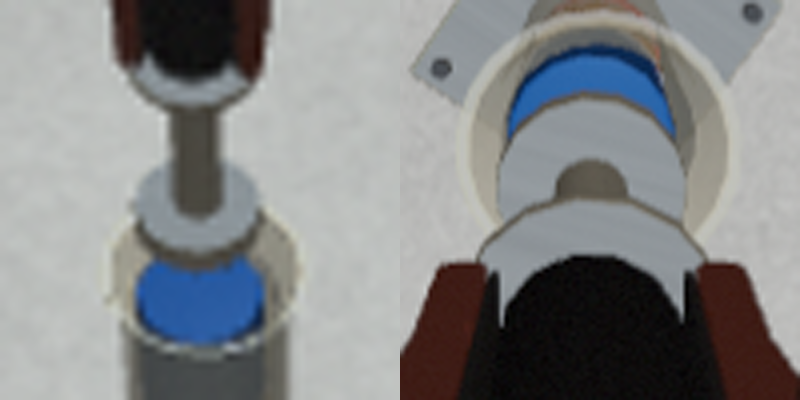

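```bash
python3 -m crank '[[[1.5,-0.05,0.1],[0,0,0],2.2],[[1,0,0],[0,0,0],2.2],[[0.6,0,0],[0,0,0],2.2],[[0,0,0],[0,0,0],2.2]]';python3 -m crank '[[[0.5,0,0],[0,0,0],2.2],[[0.5,0,0],[0,0,0],2.2],[[0,0,0],[0,0,0],2.2]]'
```

```text
t: 17.95
ee_pos: [565.8, -79.5, 276.8]
orientation: [-1.208, 1.21, 1.21]
ft_force: [-0.3, 0.7, -1.9]
width: 27.6
t: 18.32
ee_pos: [566.2, -79.5, 267.5]
orientation: [-1.209, 1.209, 1.209]
ft_force: [0.5, 0.8, -2.8]
width: 27.9
```

```bash
python3 -m crank '[[[0.5,0,0],[0,0,0],2.2],[[0.5,0,0],[0,0,0],2.2]]';python3 -m crank '[[[0.5,0,0],[0,0,0],2.2],[[0.5,0,0],[0,0,0],2.2]]'
```

```text
t: 18.58
ee_pos: [566.4, -79.5, 257.9]
orientation: [-1.209, 1.209, 1.208]
ft_force: [-0.5, 0.9, 3.3]
width: 27.7
t: 18.82
ee_pos: [566.3, -79.6, 247.4]
orientation: [-1.209, 1.209, 1.209]
ft_force: [-0.5, 0.2, 3.8]
width: 27.0
```

```bash
python3 -m crank '[[[0.4,0,0],[0,0,0],2.2],[[0.4,0,0],[0,0,0],2.2]]';python3 -m crank '[[[0.2,0,0],[0,0,0],2.2],[[0.2,0,0],[0,0,0],2.2]]'
```

```text
t: 19.08
ee_pos: [566.3, -79.6, 239.4]
orientation: [-1.209, 1.209, 1.209]
ft_force: [0.2, 0.4, 3.4]
width: 27.7
t: 19.32
ee_pos: [566.2, -79.5, 235.5]
orientation: [-1.209, 1.209, 1.209]
ft_force: [-1.0, 0.8, 2.8]
width: 27.9
```

```bash
python3 -m crank '[[[0.15,0,0],[0,0,0],2.2],[[0.1,0,0],[0,0,0],2.2]]';python3 -m crank '[[[0.1,0,0],[0,0,0],2.2],[[0,0,0],[0,0,0],2.2]]'
```

```text
t: 19.58
ee_pos: [566.2, -79.6, 233.1]
orientation: [-1.209, 1.209, 1.209]
ft_force: [-0.3, 0.3, 3.1]
width: 27.7
t: 19.82
ee_pos: [566.4, -79.6, 232.6]
orientation: [-1.209, 1.209, 1.209]
ft_force: [-1.5, 1.8, 5.1]
width: 27.8
```

```bash
python3 -m crank '[[[0.1,0,0],[0,0,0],2.2],[[0,0,0],[0,0,0],2.2]]';python3 -m crank '[[[0.1,0,0],[0,0,0],2.2],[[0,0,0],[0,0,0],2.2]]'
```

```text
t: 20.08
ee_pos: [566.7, -79.6, 232.5]
orientation: [-1.21, 1.208, 1.208]
ft_force: [-1.9, 0.8, 11.6]
width: 27.6
t: 20.32
ee_pos: [567.2, -79.7, 232.4]
orientation: [-1.211, 1.208, 1.207]
ft_force: [-1.9, 0.2, 17.0]
width: 27.8
```

```bash
python3 -m crank '[[[0.15,0,0],[0,0,0],2.2],[[0,0,0],[0,0,0],2.2]]';python3 -m crank '[[[0.1,0,0],[0,0,0],2.2],[[0,0,0],[0,0,0],2.2]]'
```

```text
t: 20.58
ee_pos: [568.3, -79.8, 232.1]
orientation: [-1.212, 1.206, 1.204]
ft_force: [-2.6, 1.5, 22.7]
width: 27.8
t: 20.82
ee_pos: [568.9, -79.9, 232.0]
orientation: [-1.213, 1.205, 1.203]
ft_force: [-2.6, 1.3, 27.7]
width: 27.8
```

```bash
python3 -m crank '[[[0.1,0,0],[0,0,0],2.2],[[0.05,0,0],[0,0,0],2.2],[[0,0,0],[0,0,0],2.2],[[0,0,0],[0,0,0],2.2],[[0,0,0],[0,0,0],2.2]]'; python3 - <<'E'
from h import *
grab('scene','scene9');s=load('scene9')
cv2.imwrite('pics/z9.png',cv2.resize(s['pixels'][120:230,195:285],(540,600),interpolation=cv2.INTER_CUBIC)[:,:,::-1])
print(proj(s,[[565.5,-80.3,h] for h in (8,16,80,144)]).round(1), (proj(s,[[565.5+22,-80.3,h] for h in (16,80,144)])-[195,120])*[6,600/110])
E
```

```text
t: 21.45
ee_pos: [569.9, -80.0, 231.7]
orientation: [-1.214, 1.203, 1.201]
ft_force: [-2.8, 1.4, 31.5]
width: 28.3
[[239.5 200.7]
 [239.4 199.3]
 [239.  187.4]
 [238.6 174.5]] [[260.84303761 465.61325793]
 [258.3360694  401.55488045]
 [255.607853   332.01530825]]
```

View pics/z9.png

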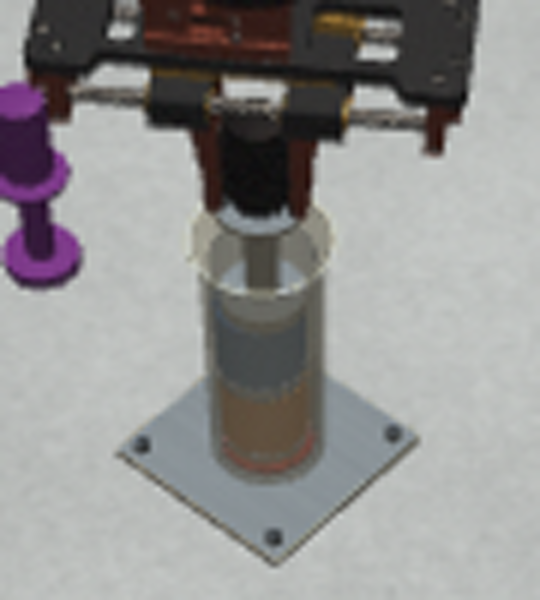

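```bash
python3 -m crank '[[[-0.3,0,0],[0,0,0],2.2],[[-0.4,0,0],[0,0,0],2.2],[[-0.5,0,0],[0,0,0],2.2],[[0,0,0],[0,0,0],2.2]]';python3 -m crank '[[[-2,0,0],[0,0,0],2.2],[[-3,0,0],[0,0,0],2.2],[[-2,0,0],[0,0,0],2.2],[[0,0,0],[0,0,0],2.2]]'; python3 - <<'E'
from h import *
for n in('scene','wrist'): grab(n,n+'10')
s=load('scene10');t=load('wrist10')
cv2.imwrite('pics/z10.png',np.hstack([cv2.resize(s['pixels'][90:220,170:300],(400,400)),cv2.resize(t['pixels'],(400,400))])[:,:,::-1])
o=get_obs();from scipy.spatial.transform import Rotation as R
print(o['ee_pos'],R.from_rotvec(o['orientation']).as_matrix().round(3))
E
```

```text
t: 22.0
ee_pos: [565.8, -79.6, 237.7]
orientation: [-1.208, 1.21, 1.21]
ft_force: [0.5, -0.6, -2.9]
width: 27.7
t: 22.5
ee_pos: [566.8, -79.7, 309.0]
orientation: [-1.21, 1.208, 1.207]
ft_force: [-0.5, -0.7, -2.0]
width: 27.9
[565.58387499 -79.47539731 306.99238366] [[-0.002 -1.     0.   ]
 [ 0.     0.     1.   ]
 [-1.     0.002  0.   ]]
```

View pics/z10.png

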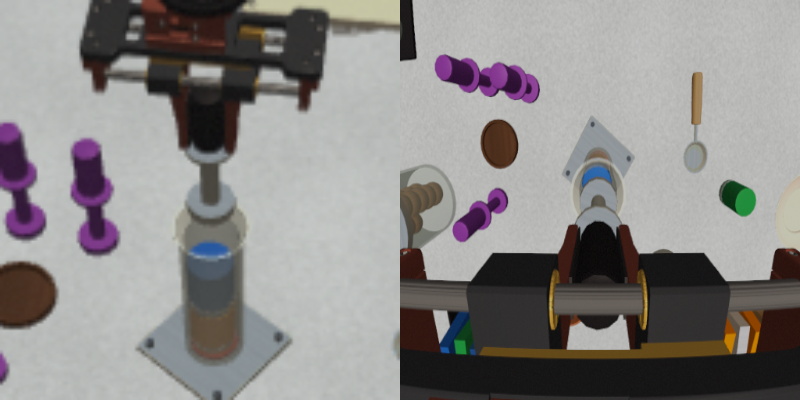

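```bash
python3 -m crank '[[[0,0.8,-5.1],[0,0,0],2.2],[[0,0.8,-5.1],[0,0,0],2.2],[[0,0.8,-5.1],[0,0,0],2.2],[[0,0.8,-5.1],[0,0,0],2.2],[[0,0,0],[0,0,0],2.2]]';python3 -m crank '[[[4,0,0],[0,0,0],2.2],[[5,0,0],[0,0,0],2.2],[[5,0,0],[0,0,0],2.2],[[3,0,0],[0,0,0],2.2],[[0,0,0],[0,0,0],2.2]]';python3 -m crank '[[[0,0,0],[0,0,0],2.2],[[0,0,0],[0,0,0],2.2]]';python3 - <<'E'
from h import *
for n in('scene','wrist'): grab(n,n+'11')
s=load('scene11');t=load('wrist11')
cv2.imwrite('pics/z11.png',np.hstack([cv2.resize(s['pixels'][110:220,110:220],(400,400)),cv2.resize(t['pixels'],(400,400))])[:,:,::-1])
o=get_obs();print(o['ee_pos'])
E
```

```text
t: 23.22
ee_pos: [532.7, -286.3, 306.2]
orientation: [-1.204, 1.213, 1.208]
ft_force: [0.2, 0.6, -2.4]
width: 27.7
t: 23.85
ee_pos: [531.9, -281.4, 134.7]
orientation: [-1.204, 1.211, 1.216]
ft_force: [-0.4, -0.1, -2.7]
width: 27.6
t: 24.1
ee_pos: [535.1, -283.8, 139.8]
orientation: [-1.211, 1.208, 1.207]
ft_force: [-0.4, 0.6, -2.0]
width: 27.6
[ 534.83897809 -283.86874073  139.58348205]
```

View pics/z11.png

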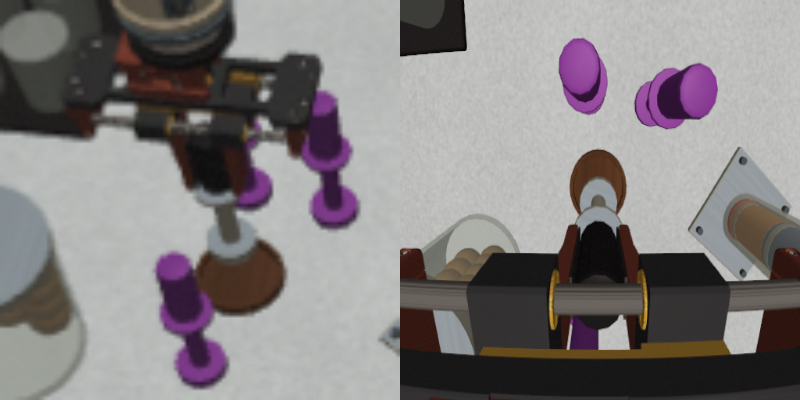

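```bash
python3 -m crank '[[[2,0.1,0],[0,0,0],2.2],[[1.5,0,0],[0,0,0],2.2],[[0.5,0,0],[0,0,0],2.2],[[0,0,0],[0,0,0],2.2],[[0,0,0],[0,0,0],2.2]]'
```

```text
t: 24.82
ee_pos: [533.5, -283.8, 98.6]
orientation: [-1.21, 1.209, 1.208]
ft_force: [0.0, 0.7, -2.2]
width: 27.2
```

```bash
python3 -m crank '[[[0.3,0,0],[0,0,0],2.2],[[0.1,0,0],[0,0,0],2.2],[[0,0,0],[0,0,0],2.2]]'; python3 -m crank '[[[0.1,0,0],[0,0,0],2.2],[[0,0,0],[0,0,0],2.2]]'
```

```text
t: 25.2
ee_pos: [533.1, -283.5, 94.1]
orientation: [-1.209, 1.209, 1.209]
ft_force: [0.4, -0.4, -2.0]
width: 27.9
t: 25.45
ee_pos: [533.2, -283.6, 93.3]
orientation: [-1.209, 1.209, 1.209]
ft_force: [-0.8, 0.6, -0.6]
width: 27.5
```

```bash
python3 -m crank '[[[0.05,0,0],[0,0,0],2.2],[[0,0,0],[0,0,0],2.2]]'; python3 -m crank '[[[0,0,0],[0,0,0],3.6],[[0,0,0],[0,0,0],6.4],[[0,0,0],[0,0,0],6.4],[[0,0,0],[0,0,0],6.4]]'; python3 - <<'E'
from h import *
grab('wrist','w12')
E
```

```text
t: 25.7
ee_pos: [533.3, -283.6, 93.2]
orientation: [-1.209, 1.209, 1.209]
ft_force: [-2.1, 0.6, 4.1]
width: 27.8
t: 26.2
ee_pos: [533.1, -283.6, 92.5]
orientation: [-1.209, 1.209, 1.209]
ft_force: [-0.2, -0.3, 0.7]
width: 61.9
```

View pics/w12.png

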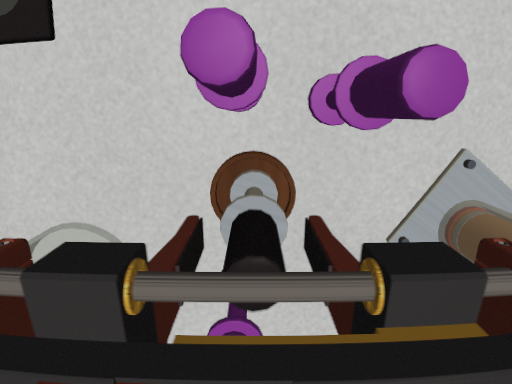

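Rod stands free in the dish. Retreat straight up and check everything.

```bash
python3 -m crank '[[[-3,0,0],[0,0,0],6.4],[[-5,0,0],[0,0,0],6.4],[[-6,0,0],[0,0,0],6.4],[[-4,0,0],[0,0,0],6.4],[[0,0,0],[0,0,0],6.4]]'; python3 -m crank '[[[0,5,0],[0,0,0],6.4],[[0,5,0],[0,0,0],6.4],[[0,0,0],[0,0,0],6.4],[[0,0,0],[0,0,0],6.4]]';python3 - <<'E'
from h import *
grab('scene','scene13');s=load('scene13')
cv2.imwrite('pics/z13.png',cv2.resize(s['pixels'][110:290,130:390],(780,540),interpolation=cv2.INTER_CUBIC)[:,:,::-1])
grab('wrist','w13');o=get_obs();print(o['t'],o['ee_pos'],o['ft_force'])
print((proj(s,[[565.5+22,-80.3,h] for h in (16,80,144)]+[[533.5,-284,153]])-[130,110])*3)
E
```

```text
t: 26.88
ee_pos: [534.9, -284.5, 276.6]
orientation: [-1.215, 1.207, 1.203]
ft_force: [0.8, 0.3, -1.1]
width: 64.2
t: 27.38
ee_pos: [433.4, -283.7, 272.2]
orientation: [-1.209, 1.209, 1.209]
ft_force: [-0.2, -0.4, 0.0]
width: 63.9
27.475 [ 434.06993228 -283.64965352  272.29966969] [0.26237017 0.35246921 0.57086567]
[[325.42151881 286.08729186]
 [324.1680347  250.85518425]
 [322.8039265  212.60841954]
 [116.59199167 140.04387624]]
```

View pics/z13.png

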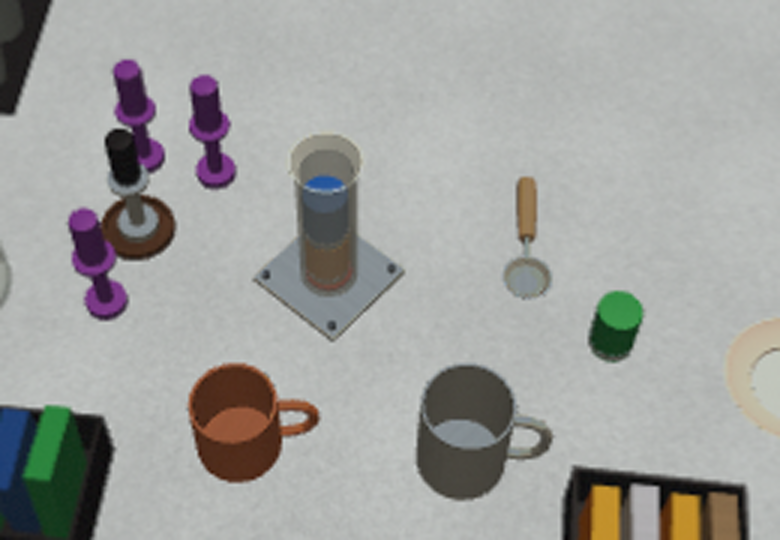

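View pics/w13.png

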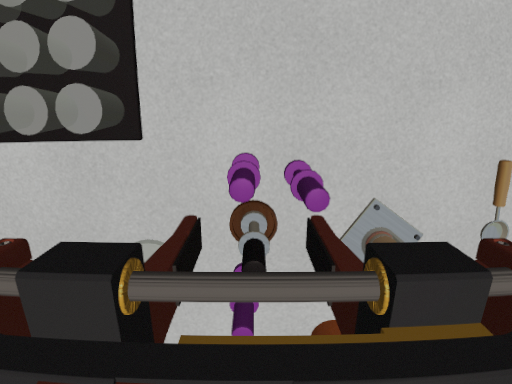

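```bash
python3 -c "
from workcell import *
print(close_job())"
```

```text
the job is handed in; nothing more can be done
None
```

I did the job in the order asked and handed it in at about 27.5 s of the 72 s allowed. Orange went into the tube first, then blue on top. I pressed the stack down with the rod's foot, stood the rod back in its dish and moved the gripper clear.

- **Bottoming out:** the stack stopped with the TCP at 232–233 mm, which puts the rod's foot at about 144 mm, the expected height with the follower home. I then pressed to a reading of 31.5 N (about 34 N at the foot), with the last half second near 30 N and under 1 mm of further travel.
- **Final pictures:** the red follower's edge shows at the row predicted for fully home, within a pixel, with blue sitting on orange. The rod stands upright inside the dish with nothing touching it. The green cartridge, the crockery and the purple look-alikes show no visible change.
- **Failed or disagreeing checks:** none failed. The scene camera and my estimate of the tube's rim differed by about 1 pixel (roughly 3–4 mm), not much more than the stated 2 mm calibration error. It did not affect the insertions.

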